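Stack electrode plates on the keyed spine of an electrolysis cell

TASK

Build up the electrode stack of the electrolysis cell: first slide the smaller toothed plate over the splined spine, fully home on its pedestal with its tab pointing as nearly as the splines allow at the tall terminal, then the larger plate fully home on top of it with its tab the opposite way, on the short terminal's side. The splines can stand at any angle, so feel for where the teeth drop in, gently, without forcing or knocking the cell. Leave the rack, wash bottle and beaker where they stand, and finish with both plates let go.

Things in the scene. Friction and masses are not known exactly. Their poses are not given: they have to be found in the camera images.
- cell: Fixed grey cell base 190 x 110 x 15 mm, origin under its centre on the bench; +x towards the tall brass terminal (12 mm across, 78 mm from the centre, top 60 mm above the bench), -x towards the short one (top 32 mm high). A round pedestal in the centre (49 mm across, flat top 45 mm above the bench) carries the spine. Over 40 N on it damages it: touch down slower than 20 mm/s.
- spine_base (a point): On the spine's axis at the pedestal top, 45 mm above the bench; axes as the cell's, NOT the splines'. White upright spine: six straight splines 6.5 mm wide, 60 deg apart, 35 mm across tips, root 25 mm. Their angle is not given: one spline lies within 22 deg of the cell's +x. A tab in line with a spline fits, give or take 3 deg. The spine turns only stiffly (about 0.3 N m).
- spine_top (a point): Centre of the spine's top, 85 mm above the bench. Splines run from 45 to 73 mm above the bench; above them a plain cone narrows from 25 to 12 mm across, which centres a plate. A plate not in line rests with its teeth on the spline tops, its metal's centre 76.5 mm above the bench, until turned to match. Axes as the cell's.
- small_plate (a point): Smaller aluminium plate: octagon 54 mm across flats, metal 7 mm thick over a 4 mm white spacer ring (51 mm across). Point: centre of the metal, 7.5 mm above the underside; x along the tab, z up. Grip the flats at +-y (22 mm long). About 60 g. Starts flat on a fixed round grey stand 25 mm high, 49 mm across (foot 70 mm across, 4 mm high). Home: point 52.5 mm above the bench.
- small_tab (a point): Point on the smaller plate's tab, 38 mm from the plate's centre along its x; tab 18 mm wide, ends 46 mm from the centre. In both plates the hole is 38 mm wide with six inward teeth 6 mm wide, tips 13.5 mm from the centre, at 30, 90, 150... deg from the tab; they go between the splines, so a spline lies under the tab's line.
- large_plate (a point): Larger aluminium plate: octagon 66 mm across flats (27 mm long), otherwise like the smaller: metal 7 mm over a 4 mm white spacer ring, same hole and teeth. Point: centre of the metal, 7.5 mm above the underside; x along the tab. Grip the flats at +-y; fingers then pass outside the smaller plate below. About 85 g. Same kind of stand. Home: point 63.5 mm above the bench.
- large_tab (a point): Point on the larger plate's tab, 38 mm from the plate's centre along its x; tab 18 mm wide, ends 46 mm from the centre.
- rack_mid (a point): bystander: green test-tube rack, 75 x 200 mm, tubes 100 mm high; point at its middle 50 mm up
- bottle_mid (a point): bystander: white wash bottle with red cap, 68 mm across, spout to 200 mm high; point at its middle 60 mm up
- beaker_mid (a point): bystander: glass beaker, 72 mm across, 85 mm high; point at its middle 40 mm up
Things that resemble listed ones, but are neither listed nor needed, are in the scene too. Leave any purple look-alike of the part that bears small_plate alone.

How it is judged (in metres and radians):
On the way, in this order (a step that is already met when the one before it is completed fails the run):
1. smaller plate fully home on the pedestal, tab towards the tall terminal (z of small_plate in the frame of cell between 0.0505 and 0.0547 m and horizontal distance between small_plate and spine_top below 0.004 m and angle between small_plate's own z axis and vertical below 0.08 rad and x of small_tab in the frame of cell above 0.028 m), for 0.2 s.
2. larger plate fully home on the smaller one, tab opposite, towards the short terminal (all of step 1 and z of large_plate in the frame of cell between 0.0615 and 0.0657 m and horizontal distance between large_plate and spine_top below 0.004 m and angle between large_plate's own z axis and vertical below 0.08 rad and x of large_tab in the frame of cell below -0.028 m and horizontal distance between small_tab and large_tab above 0.071 m), for 0.2 s.
At the end, for the whole second after the job is handed in: Smaller plate home on the pedestal, larger on it (heights within 2 mm, centres within 4 mm of the spine's axis, flat); tabs within about 40 deg of the tall and the short terminal's direction respectively, opposite each other (tab points over 71 mm apart); both released (all of step 2); the robot touches nothing.
It fails at once if the cell or its spine pushed with more than 40 N (contact force between cell and anything else above 40 N).
It fails at once if a bystander (rack, wash bottle or beaker) moved by more than 25 mm (distance of any of rack_mid, bottle_mid, beaker_mid from where it was at the start of the episode above 0.025 m).
It also fails if it takes over 72 s, if anything falls off the work surface, if the arm or the gripper's body presses on something with over 40 N, if the wrist force passes 120 N, or if a joint passes its speed limit or range.

ROBOT

A 6-joint arm with a two-finger parallel gripper is mounted at the origin on the work surface. World frame = base frame: x ahead of the robot, y to its left, z up, the work surface at z = 0. Lengths are in mm, angles in rad, forces in N, time in s.
With the tool pointing down it reaches from about 275 to 1000 mm from the base axis. Payload 8.4 kg.
Tool frame: the origin (TCP) lies at the very end of the fingers, on their centre line; the grasp point (between the pads) lies 19 mm behind it; z points along the fingers, y is the line along which they close (so a half turn about z gives the same grasp; the last joint's range is limited). The gripper opens to 85 mm and grips with 20 to 120 N. Pads are 22 mm wide; open, the fingers measure 114 mm over their backs; the gripper's body (76 mm by 85 mm) begins 54 mm behind the grasp point. The pads swing forward as they close: fully open they stand 13 mm farther back than shut.
Start: joints at [-1.23, 0.353, 1.633, -0, 1.155, -0.002], TCP at [210.077, -588.639, 231.281] pointing down, gripper open.
Joint ranges: [-2.63, 2.63], [-0.92, 2.1], [0.06, 2.66], [-1.3, 4.44], [0, 2.69], [-3.02, 3.02]. Speed limits (rad/s): [2.22, 2.22, 2.79, 3.14, 3.14, 3.14].

INTERFACE

Orientations are given as [roll, pitch, yaw] about the fixed x, y, z axes, in that order (R = Rz(yaw) Ry(pitch) Rx(roll)).
In Python, from rig import r, vision gives the robot as it stands. The module is installed in compiled form; this text tells all that it offers.
- The arm moves only by the tool play_rows, never from a script. Its argument "steps" is a list of rows, each an object with "delta_pos": the shift along the tool's x, y, z in cm, a list of three; "yaw": the turn about the tool's z in rad; "jaw": the opening in per cent of the stroke, from 0 (shut) to 100 (fully open). A call has exactly 8 rows; each row is the pose to reach, as a shift and turn from the pose commanded when the call began, along the tool's axes at that moment; what a row does not reach only later rows make up. A row lasts 1/10 s, in which the tool goes at most 50 mm and 8.59 degrees, less where a joint would pass 70% of its speed; a pose out of reach is approached as far as the arm can. A call with a gripper value outside its range is refused whole. The fingers move at their own pace and stop on an object; "grip_force" is the grip in N (left out, the last holds). Time passes only in rows, so rows that repeat a pose let the fingers close, or fill a call up. It gives the time, the measured TCP pose, the force, the opening and the grip force at its end, in the units of the state.
- r.sense(): the state, without advancing time (a new reading comes with each control period).
- vision.grab_frame(name): name is "scene" or "top" or "wrist"; returns (picture, depth): 400x640x3 uint8, red, green, blue; 400x640 float32, mm along the optical axis (not along the pixel's ray), 0 where there is no reading.
- vision.calibration(name): a dict with "mtx" (3x3 intrinsics, pixels), "k1" (the pictures are not rectified: a ray, as slopes to the right and down, at radius r is drawn at 1 + k1 r^2 times it, then the intrinsics apply), "extrinsics" (4x4, takes a point from camera to world coordinates). Camera axes: x right, y down, z forward; pixel columns grow to the right and rows downward; lengths in mm; the calibration is good to about 2 mm. A picture is of the moment at which its call begins: read the wrist's pose just before it. calibration takes no time and is no camera call; for the wrist camera it gives the pose at the moment of the call.
- r.sign_off(): hands the job in; it is judged then, once.
Trained networks look in the newest picture that a camera, given by its name, has taken for a name from the list of things; names that differ only in an ending like _2 or _b are one class to them, and where a whole thing is asked for, a point or a joint stands for the part that bears it (a point fixed in the world has none). Each returns a list of dicts, best first, with "conf" (0 to 1); they miss things now and then, are a little off and sometimes report something else, mostly with a low value. They report only what shows in the picture. A call takes as long as a camera call. They do not tell look-alikes from the thing itself.
- vision.cut_out(camera, thing): "region" (400x640 bool, what is visible of it) and "uv" ([column, row] in pixels, amid what is visible of it).
- vision.landmark_of(camera, thing): "uv" ([column, row] in pixels: a listed point, or the origin of a listed thing).
The state is a dict: "clock": time; "qpos": joint angles; "qvel": joint speeds; "joint_efforts": joint torques, N m; "eef_pos": TCP position; "tcp_rot": TCP orientation; "contact_force": force on the tool from outside, world axes, zero at the start; "wrist_torque": the same for the moment, N m; "opening": opening from 0.0 (shut) to 1.0 (fully open); "grasp_force": force on a finger pad.
Only numpy, scipy, OpenCV 4.12 (cv2) and the standard library are available. Lean on these libraries where they do the work, as an engineer would, in place of code of your own. Each camera call takes 0.05 s, during which the arm holds its last target. There are 200 camera calls.

## Working session

There is one attempt and no reset: what is moved stays moved. The work goes in short steps, Python scripts to look and compute and a tool call to move; the robot and the scene stay as the last step left them, time stands still between calls to the robot, and variables do not carry over. Pictures are saved under pics/ and viewed, at most 13 in all, crops included, and the job is handed in when it is done.

Besides the shell and the picture viewer there is one more tool, called after "Emit:" as name([rows], argument=value, ...), one row to a line, values as JSON. play_rows: Moves the arm, as the interface text tells. Its arguments: {"type":"object","properties":{"steps":{"type":"array"},"grip_force":{"type":"number"}},"required":["steps"]}

```bash
mkdir -p pics; cat > h.py <<'E'
import numpy as np, cv2
from rig import r, vision
def ray(cam,uv,c=None):
    c=c or vision.calibration(cam); K=np.array(c["mtx"]);k=c["k1"]
    d=np.array([(uv[0]-K[0,2])/K[0,0],(uv[1]-K[1,2])/K[1,1]]);s=d.copy()
    for _ in range(20): s=d/(1+k*(s@s))
    E=np.array(c["extrinsics"]); return E[:3,3],E[:3,:3]@np.array([s[0],s[1],1.])
def atz(cam,uv,z,c=None):
    o,d=ray(cam,uv,c); return o+d*(z-o[2])/d[2]
def tri(rays):
    A=0;b=0
    for o,d in rays:
        d=d/np.linalg.norm(d);P=np.eye(3)-np.outer(d,d);A=A+P;b=b+P@o
    return np.linalg.solve(A,b)
def deep(cam,uv,dep,c=None):
    u,v=np.round(uv).astype(int);o,d=ray(cam,uv,c);return o+d*dep[v,u]
def proj(cam,p,c=None):
    c=c or vision.calibration(cam);E=np.array(c["extrinsics"]);q=E[:3,:3].T@(np.array(p)-E[:3,3]);s=q[:2]/q[2];s=s*(1+c["k1"]*(s@s));K=np.array(c["mtx"])
    return np.array([K[0,0]*s[0]+K[0,2],K[1,1]*s[1]+K[1,2]])
def save(n,im): cv2.imwrite("pics/"+n,im[:,:,::-1])
E
python3 - <<'E'
from h import *
np.set_printoptions(precision=1,suppress=True)
ims=[]
for cam in("scene","top"):
    im,dep=vision.grab_frame(cam);save(cam+".png",im);ims.append(im)
    print(cam,np.array(vision.calibration(cam)["extrinsics"])[:3,3])
    for t in("cell","spine_top","small_plate","small_tab","large_plate","large_tab","rack_mid","bottle_mid","beaker_mid"):
        for x in vision.landmark_of(cam,t)[:3]:
            print(t,round(x["conf"],2),np.array(x["uv"]),deep(cam,x["uv"],dep))
s=r.sense();print(s["clock"],s["tcp_rot"],s["contact_force"],s["opening"])
E
```

```text
scene [1218.1  634.6 1016.5]
cell 0.82 [329.5 225. ] [555.7  24.6  16.7]
spine_top 0.72 [330.6 200.8] [538.4  10.2  84.2]
small_plate 0.63 [417.  248.5] [464.9 239.   25.6]
small_plate 0.63 [456.1 279.1] [456.  353.9   0.3]
small_plate 0.59 [388.3 283.1] [579.5 244.2  -1.8]
small_tab 0.86 [426.9 248.7] [455.1 260.2  34.5]
small_tab 0.6 [398.7 276.6] [556.7 255.7  13.3]
small_tab 0.58 [441.7 273.7] [475.6 323.3  11.6]
large_plate 0.71 [368.3 308.7] [698.2 277.6  53.9]
large_plate 0.65 [267.6 167.8] [ 524.5 -254.9   22. ]
large_tab 0.84 [256.5 164.1] [ 522.5 -309.3    1.4]
rack_mid 0.76 [367.3 307.8] [703.1 278.2  63.5]
rack_mid 0.46 [416.6 246.8] [460.6 234.6  24.8]
rack_mid 0.31 [330.6 201.1] [538.8  10.6  83.7]
bottle_mid 0.76 [210.5 176.7] [ 707.2 -266.6   98.5]
beaker_mid 0.8 [248.8 242.9] [773.  -34.7  78.1]
top [ 478.5   35.  1080.1]
cell 0.75 [320.  228.1] [526.5  15.9  73.6]
spine_top 0.66 [323.1 222.2] [539.5   9.1  84.7]
small_plate 0.74 [225.1 203. ] [590.  249.6   0.9]
small_plate 0.68 [177.5 257.2] [456.4 360.7   0.6]
small_plate 0.67 [230.6 251.5] [471.2 228.2  24. ]
small_tab 0.9 [193.5 250.9] [471.9 319.8  11.2]
small_tab 0.85 [213.3 261.3] [448.  266.4  33.4]
small_tab 0.61 [226.3 219.2] [549.1 243.2  12.2]
large_plate 0.61 [429.8 229.6] [ 527.7 -248.7   26.3]
large_tab 0.94 [444.8 230.1] [ 526.4 -281.2   37.3]
large_tab 0.73 [229.4 249.2] [476.6 231.2  24.3]
rack_mid 0.93 [213.  153.1] [695.1 262.5  92.6]
bottle_mid 0.68 [451.4 157. ] [ 685.5 -274.9  119.3]
bottle_mid 0.65 [356.2 137.3] [758.  -74.5   6.5]
beaker_mid 0.69 [353.  137.3] [759.1 -66.9   1.9]
beaker_mid 0.27 [211.5 258.3] [455.1 270.6  35. ]
1.0 [-3.1  0.   0.3] [ 0.2  0.1 -0.5] 0.999801981794894
```

```bash
python3 - <<'E'
import cv2
a=cv2.imread("pics/top.png"); c=cv2.resize(a[170:290,140:480],None,fx=2.35,fy=2.35,interpolation=cv2.INTER_CUBIC)
b=cv2.imread("pics/scene.png"); d=cv2.resize(b[140:320,200:520],(800,450)); 
cv2.imwrite("pics/t1.png",c);cv2.imwrite("pics/s1.png",d);print(c.shape)
E
```

```text
(282, 799, 3)
```

View pics/t1.png

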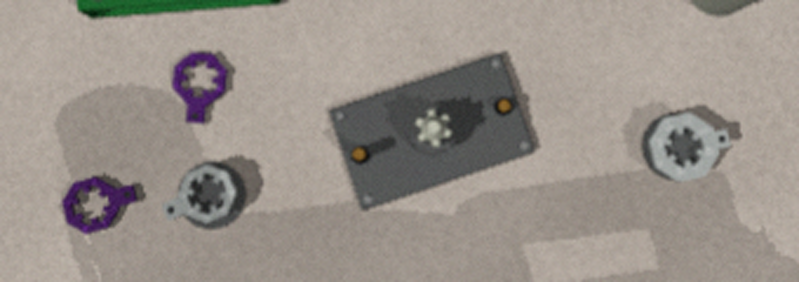

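View pics/s1.png

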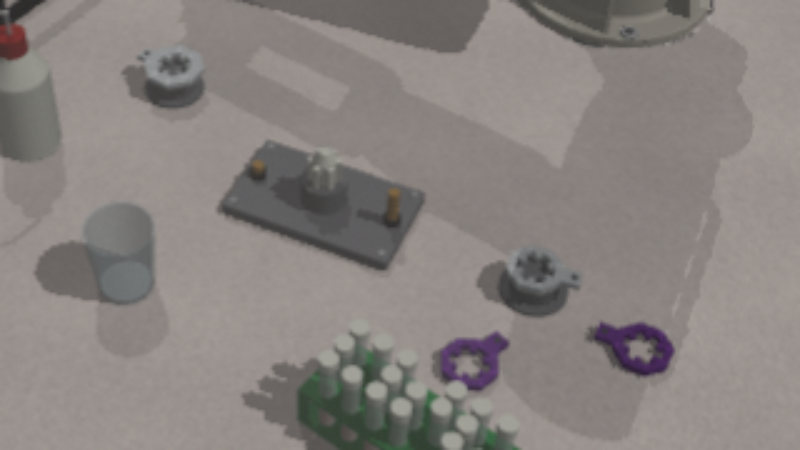

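The aluminium plates on grey stands are the real ones: small at top (230,251), large at (430,230). The purple rings at (225,203) and (178,257) are look-alikes lying on the bench. The tall terminal is at top (293,235) and the short one at (354,215).

```bash
python3 - <<'E'
from h import *
np.set_printoptions(precision=2,suppress=True)
P=dict(sp=((417,248.5),(230.6,251.5)),st=((426.9,248.7),(213.3,261.3)),lp=((267.6,167.8),(429.8,229.6)),lt=((256.5,164.1),(444.8,230.1)),top=((330.6,200.8),(323.1,222.2)))
for k,(a,b) in P.items(): print(k,tri([ray("scene",a),ray("top",b)]))
t=atz("top",(293,235.5),60);s=atz("top",(354.5,214.7),32);print(t,s,np.degrees(np.arctan2(*(t-s)[1::-1])))
st=r.sense();print(st["tcp_rot"],st["eef_pos"],st["qpos"])
from scipy.spatial.transform import Rotation as R
Rt=R.from_euler("xyz",st["tcp_rot"]).as_matrix();print(Rt)
E=np.array(vision.calibration("wrist")["extrinsics"]);print(Rt.T@E[:3,:3],Rt.T@(E[:3,3]-st["eef_pos"]),vision.calibration("wrist")["mtx"])
E
```

```text
sp [467.43 233.41  23.  ]
st [450.79 262.85  33.39]
lp [ 528.19 -248.95   27.78]
lt [ 530.34 -291.45   15.84]
top [539.01   9.74  84.43]
[509.46  78.21  60.  ] [561.42 -67.47  32.  ] 109.62888201835506
[-3.14  0.    0.34] [ 210.06 -588.63  231.28] [-1.23  0.35  1.63 -0.    1.16 -0.  ]
[[ 0.94  0.34 -0.  ]
 [ 0.34 -0.94  0.  ]
 [-0.   -0.   -1.  ]]
[[-0.   -0.96 -0.28]
 [ 1.   -0.   -0.  ]
 [ 0.   -0.28  0.96]] [  69.07    0.25 -142.18] [[297.04   0.   319.96]
 [  0.   297.04 202.73]
 [  0.     0.     1.  ]]
```

Emit:
play_rows([
  {"delta_pos":[6.4,-5.6,0.6],"yaw":-0.15,"jaw":100},
  {"delta_pos":[10.0,-8.8,1.2],"yaw":-0.3,"jaw":100},
  {"delta_pos":[13.7,-12.0,1.8],"yaw":-0.45,"jaw":100},
  {"delta_pos":[17.4,-15.3,2.4],"yaw":-0.6,"jaw":100},
  {"delta_pos":[21,-18.5,3],"yaw":-0.75,"jaw":100},
  {"delta_pos":[24.7,-21.7,3.6],"yaw":-0.9,"jaw":100},
  {"delta_pos":[28.4,-25,4],"yaw":-1.05,"jaw":100},
  {"delta_pos":[32,-28.2,4.4],"yaw":-1.18,"jaw":100},
])

```text
clock: 1.8
eef_pos: [403.5, -238.9, 189.9]
tcp_rot: [3.141, 0.0, 1.529]
contact_force: [0.9, -0.4, -0.5]
opening: 1.002
grasp_force: 0.0
```

```bash
cat >> h.py <<'E'
from scipy.spatial.transform import Rotation as R
def rel(target,xdir_deg,yonly=False):
    s=r.sense();Rt=R.from_euler("xyz",s["tcp_rot"]).as_matrix();d=Rt.T@(np.array(target)-s["eef_pos"])/10
    x=np.degrees(np.arctan2(Rt[1,0],Rt[0,0])); a=(xdir_deg-x+180)%360-180
    print("clock",s["clock"],"pos",np.round(s["eef_pos"],1),"xdir",round(x,2),"F",np.round(s["contact_force"],1),"op",round(s["opening"],3),"gf",s["grasp_force"],"q6",s["qpos"][5])
    print("-> delta cm",np.round(d,2),"yaw",round(-np.radians(a),4))
E
python3 -c "
from h import *
rel([539,10,181],110)"
```

```text
clock 1.8 pos [ 403.5 -238.9  189.9] xdir 87.58 F [ 0.9 -0.4 -0.5] op 1.002 gf 0.0 q6 -0.49557585061527004
-> delta cm [25.44 12.48  0.89] yaw -0.3913
```

Emit:
play_rows([
  {"delta_pos":[4.2,2.1,0.2],"yaw":-0.1,"jaw":100},
  {"delta_pos":[8.5,4.2,0.3],"yaw":-0.2,"jaw":100},
  {"delta_pos":[12.7,6.2,0.5],"yaw":-0.3,"jaw":100},
  {"delta_pos":[17,8.3,0.7],"yaw":-0.39,"jaw":100},
  {"delta_pos":[21.2,10.4,0.9],"yaw":-0.39,"jaw":100},
  {"delta_pos":[25.4,12.5,0.9],"yaw":-0.39,"jaw":100},
  {"delta_pos":[25.4,12.5,0.9],"yaw":-0.39,"jaw":100},
  {"delta_pos":[25.4,12.5,0.9],"yaw":-0.39,"jaw":100},
])

```text
clock: 2.6
eef_pos: [539.9, 7.9, 180.6]
tcp_rot: [-3.141, 0.0, 1.915]
contact_force: [0.5, -0.6, -0.2]
opening: 1.0
grasp_force: 0.0
```

```bash
python3 - <<'E'
from h import *
np.set_printoptions(precision=1,suppress=True)
rel([467,233,127],117)
c=vision.calibration("wrist");im,dep=vision.grab_frame("wrist")
np.savez("cellview.npz",im=im,dep=dep)
for t,z in(("cell",0),("spine_top",85),("spine_base",45)):
    for x in vision.landmark_of("wrist",t)[:2]: print(t,round(x["conf"],2),np.array(x["uv"]),atz("wrist",x["uv"],z,c),deep("wrist",x["uv"],dep,c))
# rectified ortho view at z=73 centred 539,10, world axes: right=+x', 8px/mm
S=8;N=600
g=np.stack(np.meshgrid(np.arange(N),np.arange(N)),-1)
E=np.array(c["extrinsics"]);K=np.array(c["mtx"])
def ortho(z,cx,cy,half,N=600):
    t=np.linspace(-half,half,N);X,Y=np.meshgrid(cx+t,cy-t);p=np.stack([X,Y,np.full_like(X,z)],-1)-E[:3,3]
    q=p@E[:3,:3];s=q[...,:2]/q[...,2:];s=s*(1+c["k1"]*(s**2).sum(-1,keepdims=True))
    return cv2.remap(im,(K[0,0]*s[...,0]+K[0,2]).astype(np.float32),(K[1,1]*s[...,1]+K[1,2]).astype(np.float32),cv2.INTER_CUBIC)
o=ortho(73,539,10,30,500)
save("w_sp.png",np.hstack([cv2.resize(im[:, 120:520],(300,300)),o[:300] ]) if 0 else o)
save("w_full.png",im)
E
```

```text
clock 2.6 pos [539.9   7.9 180.6] xdir 109.74 F [ 0.5 -0.6 -0.2] op 1.0 gf 0.0 q6 -0.33233368475588765
-> delta cm [23.6  0.7  5.4] yaw -0.1267
cell 0.9 [317.6 184.3] [536.6   5.3   0. ] [532.9  16.9  54.9]
spine_top 0.9 [319.5 208.5] [539.4   4.3  85. ] [539.4   4.1  84.6]
spine_base 0.88 [316.5 193.9] [535.7   5.5  45. ] [533.3  13.7  78.3]
```

View pics/w_full.png

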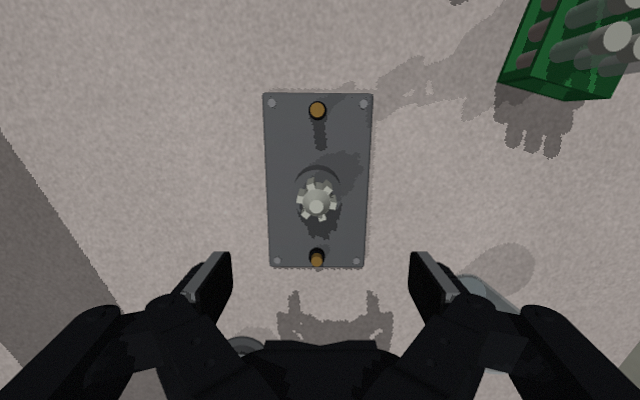

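View pics/w_sp.png

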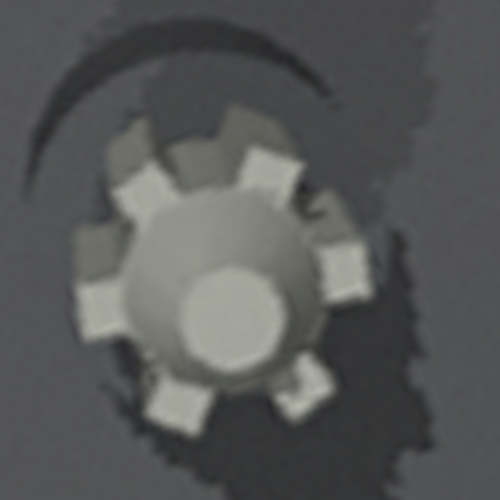

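Wrist view: the tall terminal is at (317,110), the short one at (317,262) and the spine at (317,205). In the rectified crop the spline tops sit at about 9, 69 and 129° in world axes. Cell +x is about 110°, so the small tab should point to about 129°.

Emit:
play_rows([
  {"delta_pos":[4,0.1,0.7],"yaw":-0.1,"jaw":100},
  {"delta_pos":[8,0.2,1.4],"yaw":-0.127,"jaw":100},
  {"delta_pos":[12,0.4,2.1],"yaw":-0.127,"jaw":100},
  {"delta_pos":[16,0.5,2.8],"yaw":-0.127,"jaw":100},
  {"delta_pos":[20,0.6,3.5],"yaw":-0.127,"jaw":100},
  {"delta_pos":[23.6,0.7,4.5],"yaw":-0.127,"jaw":100},
  {"delta_pos":[23.6,0.7,4.5],"yaw":-0.127,"jaw":100},
  {"delta_pos":[23.6,0.7,4.5],"yaw":-0.127,"jaw":100},
])

```text
clock: 3.6
eef_pos: [467.1, 231.3, 135.8]
tcp_rot: [-3.141, 0.0, 2.04]
contact_force: [-0.3, 0.1, -0.2]
opening: 0.996
grasp_force: 0.0
```

```bash
cat >> h.py <<'E'
def ortho(im,c,z,cx,cy,half,N=500):
    E=np.array(c["extrinsics"]);K=np.array(c["mtx"])
    t=np.linspace(-half,half,N);X,Y=np.meshgrid(cx+t,cy-t);p=np.stack([X,Y,np.full_like(X,z)],-1)-E[:3,3]
    q=p@E[:3,:3];s=q[...,:2]/q[...,2:];s=s*(1+c["k1"]*(s**2).sum(-1,keepdims=True))
    return cv2.remap(im,(K[0,0]*s[...,0]+K[0,2]).astype(np.float32),(K[1,1]*s[...,1]+K[1,2]).astype(np.float32),cv2.INTER_CUBIC)
def look(names,z,guess):
    np.set_printoptions(precision=1,suppress=True)
    c=vision.calibration("wrist");im,dep=vision.grab_frame("wrist")
    for t in names:
        for x in vision.landmark_of("wrist",t)[:2]: print(t,round(x["conf"],2),np.array(x["uv"]),atz("wrist",x["uv"],z,c),deep("wrist",x["uv"],dep,c))
    return c,im,dep,ortho(im,c,z,*guess,55)
E
python3 - <<'E'
from h import *
rel([467,233,127],117)
c,im,dep,o=look(("small_plate","small_tab"),36,(467,233))
save("w_small.png",o)
E
```

```text
clock 3.6 pos [467.1 231.3 135.8] xdir 116.91 F [-0.3  0.1 -0.2] op 0.996 gf 0.0 q6 -0.012418911298149586
-> delta cm [0.16 0.07 0.88] yaw -0.0016
small_plate 0.87 [382.6  63.8] [458.4 348.5  36. ] [462.1 356.7  -0.2]
small_plate 0.85 [437.9 234.6] [570.4 252.   36. ] [591.5 245.6  -1.4]
small_tab 0.83 [407.8 216. ] [538.1 254.8  36. ] [548.4 250.9  11.8]
small_tab 0.64 [369.8 109.2] [465.9 316.1  36. ] [469.2 318.6  10.3]
```

View pics/w_small.png

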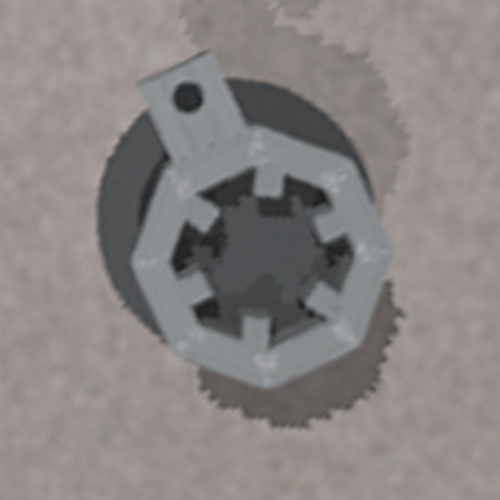

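Small plate in the rectified crop: hole centre at (264,256), tab tip at (175,67), tab direction about 115°. That puts it at world (470,232). Descending to grasp.

Emit:
play_rows([
  {"delta_pos":[-0.1,0.29,4],"yaw":0.038,"jaw":100},
  {"delta_pos":[-0.1,0.29,8],"yaw":0.038,"jaw":100},
  {"delta_pos":[-0.1,0.29,11],"yaw":0.038,"jaw":100},
  {"delta_pos":[-0.1,0.29,12.5],"yaw":0.038,"jaw":100},
  {"delta_pos":[-0.1,0.29,12.5],"yaw":0.038,"jaw":100},
  {"delta_pos":[-0.1,0.29,12.5],"yaw":0.038,"jaw":50},
  {"delta_pos":[-0.1,0.29,12.5],"yaw":0.038,"jaw":50},
  {"delta_pos":[-0.1,0.29,12.5],"yaw":0.038,"jaw":50},
], grip_force=40)

```text
clock: 4.55
eef_pos: [471.5, 232.2, 12.4]
tcp_rot: [3.139, 0.0, 2.002]
contact_force: [0.5, -2.5, 2.8]
opening: 0.625
grasp_force: 41.2
```

Emit:
play_rows([
  {"delta_pos":[0,0,0],"yaw":0,"jaw":50},
  {"delta_pos":[0,0,0],"yaw":0,"jaw":50},
  {"delta_pos":[0,0,0],"yaw":0,"jaw":50},
  {"delta_pos":[0,0,0],"yaw":0,"jaw":50},
  {"delta_pos":[0,0,-3],"yaw":0,"jaw":50},
  {"delta_pos":[0,0,-7],"yaw":0,"jaw":50},
  {"delta_pos":[0,0,-11],"yaw":0,"jaw":50},
  {"delta_pos":[0,0,-11],"yaw":0,"jaw":50},
])

```text
clock: 5.35
eef_pos: [473.7, 233.8, 126.6]
tcp_rot: [3.132, -0.0, 2.002]
contact_force: [0.1, 0.3, -0.7]
opening: 0.622
grasp_force: 42.8
```

```bash
python3 - <<'E'
from h import *
s=r.sense();rel([535.9,5.2,150],129)
zt=s["eef_pos"][2]+27
c,im,dep,o=look(("small_plate","small_tab"),zt,s["eef_pos"][:2])
print(np.degrees(np.arctan2(1,1)),zt,s["contact_force"])
save("w_hand.png",im)
E
```

```text
clock 5.35 pos [473.7 233.8 126.6] xdir 114.7 F [ 0.1  0.3 -0.7] op 0.622 gf 42.78990705963224 q6 0.02449608973852719
-> delta cm [-23.36  -3.88  -2.38] yaw -0.2496
small_plate 0.85 [365.7  57.1] [449.1 322.2 153.6] [458.7 356.6   0.2]
small_plate 0.74 [436.9 236.4] [507.4 273.8 153.6] [595.1 243.5  -0.9]
small_tab 0.74 [320.2 196.9] [455.8 269.1 153.6] [456.4 268.  149.1]
small_tab 0.72 [356.8 106.3] [453.7 306.1 153.6] [468.2 318.2  11.2]
45.0 153.62726510751295 [ 0.1  0.3 -0.7]
```

View pics/w_hand.png

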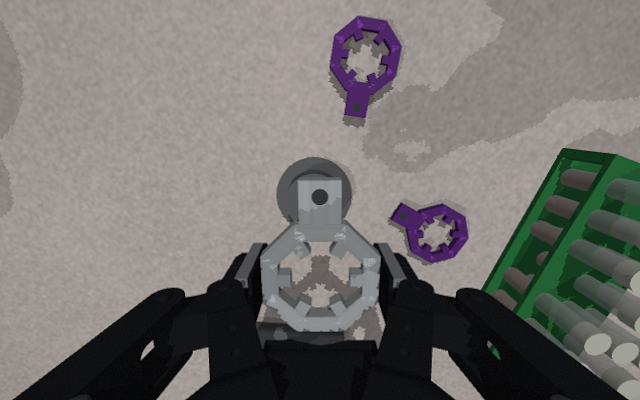

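Plate is straight in the hand: hole at (320,278), tab hole at (320,197). Carrying it over the spine.

Emit:
play_rows([
  {"delta_pos":[-3,-0.6,0],"yaw":-0.06,"jaw":50},
  {"delta_pos":[-7,-1.2,0],"yaw":-0.12,"jaw":50},
  {"delta_pos":[-11,-1.8,0],"yaw":-0.18,"jaw":50},
  {"delta_pos":[-15,-2.5,0],"yaw":-0.25,"jaw":50},
  {"delta_pos":[-19,-3.2,0],"yaw":-0.25,"jaw":50},
  {"delta_pos":[-22,-3.7,0],"yaw":-0.25,"jaw":50},
  {"delta_pos":[-23.4,-3.9,1],"yaw":-0.25,"jaw":50},
  {"delta_pos":[-23.4,-3.9,1.5],"yaw":-0.25,"jaw":50},
])

```text
clock: 6.3
eef_pos: [532.0, 1.9, 103.8]
tcp_rot: [-3.14, -0.001, 2.249]
contact_force: [-0.3, 1.6, -0.4]
opening: 0.619
grasp_force: 42.8
```

Emit:
play_rows([
  {"delta_pos":[0,0,0],"yaw":0,"jaw":50},
  {"delta_pos":[0,0,0],"yaw":0,"jaw":50},
  {"delta_pos":[0,0,0],"yaw":0,"jaw":50},
  {"delta_pos":[0,0,0],"yaw":0,"jaw":50},
  {"delta_pos":[0,0,0],"yaw":0,"jaw":50},
  {"delta_pos":[0,0,0],"yaw":0,"jaw":50},
  {"delta_pos":[0,0,0],"yaw":0,"jaw":50},
  {"delta_pos":[0,0,0],"yaw":0,"jaw":50},
])

```text
clock: 7.1
eef_pos: [532.7, 3.2, 105.9]
tcp_rot: [3.141, 0.0, 2.252]
contact_force: [-0.4, 0.6, -0.9]
opening: 0.617
grasp_force: 42.8
```

```bash
python3 - <<'E'
from h import *
rel([535.9,5.2,100],129)
s=r.sense();c=vision.calibration("wrist");im,dep=vision.grab_frame("wrist")
np.savez("hov.npz",im=im,dep=dep)
z=s["eef_pos"][2]+23.6; print(z,"depth heights of metal:",[deep("wrist",uv,dep,c) for uv in((268,270),(373,270),(290,318),(320,222))])
a=ortho(im,c,z,*s["eef_pos"][:2],30,400);b=ortho(im,c,85,*s["eef_pos"][:2],30,400)
save("hov.png",np.hstack([a,b]));
E
```

```text
clock 7.1 pos [532.7   3.2 105.9] xdir 129.02 F [-0.4  0.6 -0.9] op 0.617 gf 42.76441535213962 q6 -0.6777461784436639
-> delta cm [-0.05  0.37  0.59] yaw 0.0003
129.50430238181337 depth heights of metal: [array([510.53290466,  -8.31536646, 128.67792925]), array([547.29743678,  21.03554721, 128.10105092]), array([533.38376859, -21.98791837, 128.76637064]), array([514.01161376,  24.31497048, 129.89176371])]
```

View pics/hov.png

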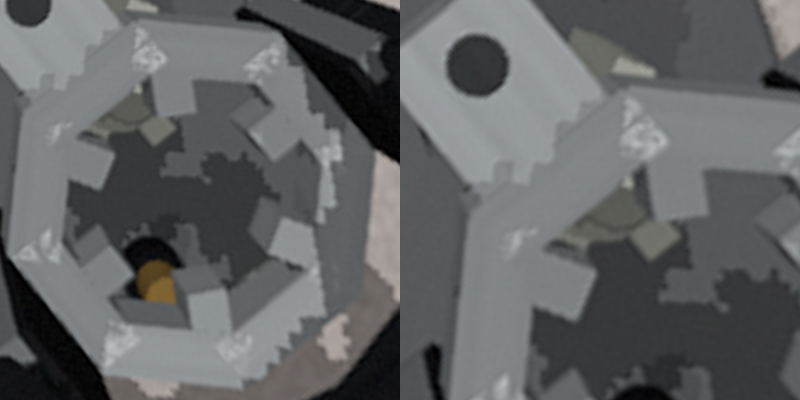

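Rectified hover view: hole centre at (191,201) and tab at about 129.5°, both good. The visible spline top at (655,240) puts the spine about (4.4, 1.8) mm from the plate centre, so I correct that and descend.

Emit:
play_rows([
  {"delta_pos":[-0.14,0.45,0],"yaw":0,"jaw":50},
  {"delta_pos":[-0.14,0.45,1],"yaw":0,"jaw":50},
  {"delta_pos":[-0.14,0.45,2],"yaw":0,"jaw":50},
  {"delta_pos":[-0.14,0.45,2.6],"yaw":0,"jaw":50},
  {"delta_pos":[-0.14,0.45,3],"yaw":0,"jaw":50},
  {"delta_pos":[-0.14,0.45,3.1],"yaw":0,"jaw":50},
  {"delta_pos":[-0.14,0.45,3.2],"yaw":0,"jaw":50},
  {"delta_pos":[-0.14,0.45,3.2],"yaw":0,"jaw":50},
])

```text
clock: 7.95
eef_pos: [537.2, 5.0, 73.9]
tcp_rot: [3.141, 0.0, 2.252]
contact_force: [0.1, 0.5, -0.9]
opening: 0.625
grasp_force: 42.8
```

Emit:
play_rows([
  {"delta_pos":[0,0,0.15],"yaw":0,"jaw":50},
  {"delta_pos":[0,0,0.3],"yaw":0,"jaw":50},
  {"delta_pos":[0,0,0.45],"yaw":0,"jaw":50},
  {"delta_pos":[0,0,0.6],"yaw":0,"jaw":50},
  {"delta_pos":[0,0,0.75],"yaw":0,"jaw":50},
  {"delta_pos":[0,0,0.9],"yaw":0,"jaw":50},
  {"delta_pos":[0,0,0.9],"yaw":0,"jaw":50},
  {"delta_pos":[0,0,0.9],"yaw":0,"jaw":50},
])

```text
clock: 8.75
eef_pos: [537.0, 5.0, 64.8]
tcp_rot: [-3.141, -0.0, 2.252]
contact_force: [0.3, 0.3, 0.1]
opening: 0.622
grasp_force: 42.8
```

Emit:
play_rows([
  {"delta_pos":[0,0,0.1],"yaw":0,"jaw":50},
  {"delta_pos":[0,0,0.2],"yaw":0,"jaw":50},
  {"delta_pos":[0,0,0.3],"yaw":0,"jaw":50},
  {"delta_pos":[0,0,0.4],"yaw":0,"jaw":50},
  {"delta_pos":[0,0,0.5],"yaw":0,"jaw":50},
  {"delta_pos":[0,0,0.6],"yaw":0,"jaw":50},
  {"delta_pos":[0,0,0.65],"yaw":0,"jaw":50},
  {"delta_pos":[0,0,0.65],"yaw":0,"jaw":50},
])

```text
clock: 9.55
eef_pos: [537.0, 5.0, 58.2]
tcp_rot: [-3.142, -0.0, 2.252]
contact_force: [-0.5, -1.2, -1.0]
opening: 0.617
grasp_force: 42.8
```

Barely any lateral force (about 1 N), so the centring is good. Going past the spline tops slowly.

Emit:
play_rows([
  {"delta_pos":[0,0,0.05],"yaw":0,"jaw":50},
  {"delta_pos":[0,0,0.1],"yaw":0,"jaw":50},
  {"delta_pos":[0,0,0.15],"yaw":0,"jaw":50},
  {"delta_pos":[0,0,0.2],"yaw":0,"jaw":50},
  {"delta_pos":[0,0,0.25],"yaw":0,"jaw":50},
  {"delta_pos":[0,0,0.3],"yaw":0,"jaw":50},
  {"delta_pos":[0,0,0.35],"yaw":0,"jaw":50},
  {"delta_pos":[0,0,0.35],"yaw":0,"jaw":50},
])

```text
clock: 10.35
eef_pos: [537.0, 5.0, 54.7]
tcp_rot: [-3.142, -0.0, 2.252]
contact_force: [-0.4, -0.5, -0.8]
opening: 0.623
grasp_force: 42.8
```

Emit:
play_rows([
  {"delta_pos":[0,0,0.08],"yaw":0,"jaw":50},
  {"delta_pos":[0,0,0.16],"yaw":0,"jaw":50},
  {"delta_pos":[0,0,0.24],"yaw":0,"jaw":50},
  {"delta_pos":[0,0,0.32],"yaw":0,"jaw":50},
  {"delta_pos":[0,0,0.4],"yaw":0,"jaw":50},
  {"delta_pos":[0,0,0.5],"yaw":0,"jaw":50},
  {"delta_pos":[0,0,0.6],"yaw":0,"jaw":50},
  {"delta_pos":[0,0,0.6],"yaw":0,"jaw":50},
])

```text
clock: 11.15
eef_pos: [537.0, 5.0, 48.6]
tcp_rot: [-3.141, -0.0, 2.252]
contact_force: [-0.3, -0.2, -0.5]
opening: 0.622
grasp_force: 42.8
```

Teeth are in. Continuing down.

Emit:
play_rows([
  {"delta_pos":[0,0,0.18],"yaw":0,"jaw":50},
  {"delta_pos":[0,0,0.36],"yaw":0,"jaw":50},
  {"delta_pos":[0,0,0.54],"yaw":0,"jaw":50},
  {"delta_pos":[0,0,0.72],"yaw":0,"jaw":50},
  {"delta_pos":[0,0,0.9],"yaw":0,"jaw":50},
  {"delta_pos":[0,0,1.08],"yaw":0,"jaw":50},
  {"delta_pos":[0,0,1.25],"yaw":0,"jaw":50},
  {"delta_pos":[0,0,1.25],"yaw":0,"jaw":50},
])

```text
clock: 11.95
eef_pos: [536.9, 5.0, 36.1]
tcp_rot: [-3.141, -0.0, 2.252]
contact_force: [0.1, 1.0, -1.1]
opening: 0.623
grasp_force: 42.8
```

Emit:
play_rows([
  {"delta_pos":[0,0,0.04],"yaw":0,"jaw":50},
  {"delta_pos":[0,0,0.08],"yaw":0,"jaw":50},
  {"delta_pos":[0,0,0.12],"yaw":0,"jaw":50},
  {"delta_pos":[0,0,0.16],"yaw":0,"jaw":50},
  {"delta_pos":[0,0,0.2],"yaw":0,"jaw":50},
  {"delta_pos":[0,0,0.24],"yaw":0,"jaw":50},
  {"delta_pos":[0,0,0.24],"yaw":0,"jaw":50},
  {"delta_pos":[0,0,0.24],"yaw":0,"jaw":50},
])

```text
clock: 12.75
eef_pos: [537.0, 5.0, 33.9]
tcp_rot: [-3.142, -0.0, 2.252]
contact_force: [-1.1, 0.3, -0.8]
opening: 0.626
grasp_force: 42.8
```

Emit:
play_rows([
  {"delta_pos":[0,0,0.05],"yaw":0,"jaw":50},
  {"delta_pos":[0,0,0.1],"yaw":0,"jaw":50},
  {"delta_pos":[0,0,0.15],"yaw":0,"jaw":50},
  {"delta_pos":[0,0,0.2],"yaw":0,"jaw":50},
  {"delta_pos":[0,0,0.25],"yaw":0,"jaw":50},
  {"delta_pos":[0,0,0.3],"yaw":0,"jaw":50},
  {"delta_pos":[0,0,0.3],"yaw":0,"jaw":50},
  {"delta_pos":[0,0,0.3],"yaw":0,"jaw":50},
])

```text
clock: 13.55
eef_pos: [537.1, 5.0, 32.3]
tcp_rot: [3.141, 0.0, 2.252]
contact_force: [-6.9, 0.0, 19.9]
opening: 0.617
grasp_force: 44.6
```

Touchdown at about 20 N with the metal centre at about 52.5 mm: home. Easing off, releasing and lifting.

Emit:
play_rows([
  {"delta_pos":[0,0,-0.12],"yaw":0,"jaw":50},
  {"delta_pos":[0,0,-0.12],"yaw":0,"jaw":50},
  {"delta_pos":[0,0,-0.12],"yaw":0,"jaw":90},
  {"delta_pos":[0,0,-0.12],"yaw":0,"jaw":90},
  {"delta_pos":[0,0,-0.12],"yaw":0,"jaw":90},
  {"delta_pos":[0,0,-0.12],"yaw":0,"jaw":90},
  {"delta_pos":[0,0,-0.12],"yaw":0,"jaw":90},
  {"delta_pos":[0,0,-0.12],"yaw":0,"jaw":90},
])

```text
clock: 14.35
eef_pos: [537.0, 5.0, 32.1]
tcp_rot: [-3.142, -0.0, 2.252]
contact_force: [-0.3, 0.0, 0.5]
opening: 0.899
grasp_force: 0.0
```

Emit:
play_rows([
  {"delta_pos":[0,0,-1],"yaw":0,"jaw":95},
  {"delta_pos":[0,0,-3],"yaw":0,"jaw":100},
  {"delta_pos":[0,0,-7],"yaw":0,"jaw":100},
  {"delta_pos":[0,0,-11],"yaw":0,"jaw":100},
  {"delta_pos":[0,0,-14],"yaw":0,"jaw":100},
  {"delta_pos":[0,0,-14],"yaw":0,"jaw":100},
  {"delta_pos":[0,0,-14],"yaw":0,"jaw":100},
  {"delta_pos":[0,0,-14],"yaw":0,"jaw":100},
])

```text
clock: 15.15
eef_pos: [536.3, 5.0, 171.4]
tcp_rot: [-3.14, -0.001, 2.252]
contact_force: [0.2, 0.3, 0.1]
opening: 0.996
grasp_force: 0.0
```

```bash
python3 - <<'E'
from h import *
s=r.sense()
c,im,dep,o=look(("spine_top",),56,(537,5))
a=ortho(im,c,56,537,5,50,400);b=ortho(im,c,73,537,5,30,400)
save("placed.png",np.hstack([a,b]))
# metal heights on a ring of radius 23.5
hs=[]
for t in range(0,360,30):
    p=[537+23.5*np.cos(np.radians(t)),5+23.5*np.sin(np.radians(t)),56]
    hs.append(deep("wrist",proj("wrist",p,c),dep,c)[2])
print(np.array(hs))
rel([528,-249,136],85)
E
```

```text
spine_top 0.92 [323.2 212.6] [545.5  -3.9  56. ] [539.6   2.9  83.7]
[56.5 55.4 56.1 55.8 54.8 54.4 55.5 54.3 55.7 53.2 55.6 54.3]
clock 15.25 pos [536.2   5.  170.9] xdir 129.02 F [-0.4  0.6 -0.5] op 1.0 gf 0.0 q6 -0.6745179055495302
-> delta cm [-19.2 -16.6   3.5] yaw 0.7682
```

View pics/placed.png

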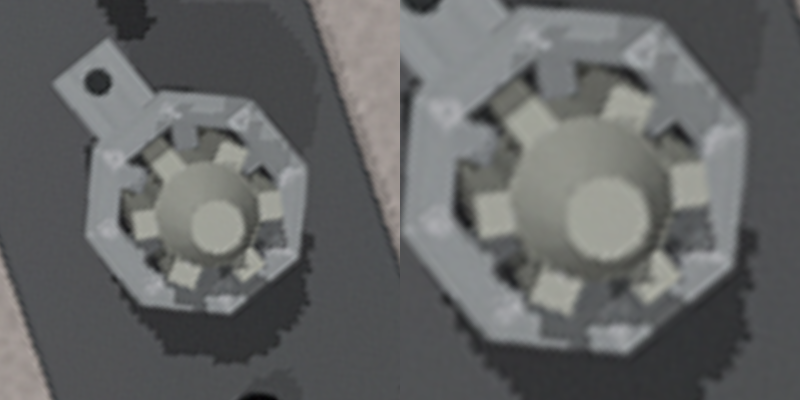

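The small plate sits home (metal top about 56 mm), splines between the teeth, tab at (98,82) towards the tall side. Going to the large plate.

Emit:
play_rows([
  {"delta_pos":[-2.7,-2.4,0],"yaw":0.1,"jaw":100},
  {"delta_pos":[-5.6,-4.8,0.2],"yaw":0.2,"jaw":100},
  {"delta_pos":[-8.6,-7.4,0.5],"yaw":0.32,"jaw":100},
  {"delta_pos":[-11.6,-10,1],"yaw":0.44,"jaw":100},
  {"delta_pos":[-14.6,-12.6,2],"yaw":0.56,"jaw":100},
  {"delta_pos":[-17.2,-14.9,3],"yaw":0.68,"jaw":100},
  {"delta_pos":[-19.2,-16.6,3.5],"yaw":0.68,"jaw":100},
  {"delta_pos":[-19.2,-16.6,3.5],"yaw":0.68,"jaw":100},
])

```text
clock: 16.05
eef_pos: [527.9, -251.2, 135.1]
tcp_rot: [-3.139, -0.0, 1.569]
contact_force: [-0.9, 1.2, -0.5]
opening: 1.001
grasp_force: 0.0
```

Emit:
play_rows([
  {"delta_pos":[0,0,0],"yaw":0,"jaw":100},
  {"delta_pos":[0,0,0],"yaw":0,"jaw":100},
  {"delta_pos":[0,0,0],"yaw":0,"jaw":100},
  {"delta_pos":[0,0,0],"yaw":0,"jaw":100},
  {"delta_pos":[0,0,0],"yaw":0,"jaw":100},
  {"delta_pos":[0,0,0],"yaw":0,"jaw":100},
  {"delta_pos":[0,0,0],"yaw":0,"jaw":100},
  {"delta_pos":[0,0,0],"yaw":0,"jaw":100},
])

```text
clock: 16.85
eef_pos: [529.0, -248.7, 137.2]
tcp_rot: [3.142, 0.0, 1.572]
contact_force: [-0.2, -0.4, 0.3]
opening: 0.999
grasp_force: 0.0
```

```bash
python3 - <<'E'
from h import *
rel([528,-249,12],90)
c,im,dep,o=look(("large_plate","large_tab"),36,(528,-249))
print([round(float(deep("wrist",proj("wrist",[528+28*np.cos(t),-249+28*np.sin(t),36],c),dep,c)[2]),1) for t in np.radians([0,60,120,180,240])])
save("w_large.png",o)
E
```

```text
clock 16.85 pos [ 529.  -248.7  137.2] xdir 90.06 F [-0.2 -0.4  0.3] op 0.999 gf 0.0 q6 -0.44307164383674397
-> delta cm [-0.03 -0.1  12.52] yaw 0.0011
large_plate 0.77 [313.3 202.9] [ 522.  -249.1   36. ] [ 521.7 -252.8   23. ]
[-0.2, 36.7, 36.1, 34.8, 36.3]
```

View pics/w_large.png

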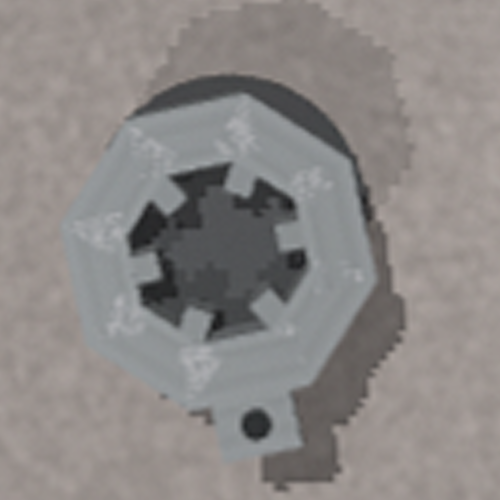

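Large plate: hole centre at (218,252), tab hole at (257,424), tab at about -77.4°. World (522,-249). Grasping with tool x opposite to the tab.

Emit:
play_rows([
  {"delta_pos":[-0.05,-0.69,2],"yaw":-0.13,"jaw":100},
  {"delta_pos":[-0.05,-0.69,5],"yaw":-0.219,"jaw":100},
  {"delta_pos":[-0.05,-0.69,8],"yaw":-0.219,"jaw":100},
  {"delta_pos":[-0.05,-0.69,10.5],"yaw":-0.219,"jaw":100},
  {"delta_pos":[-0.05,-0.69,12.3],"yaw":-0.219,"jaw":100},
  {"delta_pos":[-0.05,-0.69,12.6],"yaw":-0.219,"jaw":100},
  {"delta_pos":[-0.05,-0.69,12.6],"yaw":-0.219,"jaw":100},
  {"delta_pos":[-0.05,-0.69,12.6],"yaw":-0.219,"jaw":100},
])

```text
clock: 17.8
eef_pos: [522.7, -249.5, 12.1]
tcp_rot: [3.141, 0.001, 1.791]
contact_force: [-0.6, -0.0, -0.2]
opening: 0.999
grasp_force: 0.0
```

Emit:
play_rows([
  {"delta_pos":[0,0,0],"yaw":0,"jaw":60},
  {"delta_pos":[0,0,0],"yaw":0,"jaw":60},
  {"delta_pos":[0,0,0],"yaw":0,"jaw":60},
  {"delta_pos":[0,0,0],"yaw":0,"jaw":60},
  {"delta_pos":[0,0,0],"yaw":0,"jaw":60},
  {"delta_pos":[0,0,0],"yaw":0,"jaw":60},
  {"delta_pos":[0,0,0],"yaw":0,"jaw":60},
  {"delta_pos":[0,0,0],"yaw":0,"jaw":60},
])

```text
clock: 18.6
eef_pos: [522.8, -249.6, 12.5]
tcp_rot: [3.14, 0.001, 1.791]
contact_force: [-1.0, 0.3, 6.6]
opening: 0.76
grasp_force: 42.6
```

Emit:
play_rows([
  {"delta_pos":[0,0,-1],"yaw":0,"jaw":60},
  {"delta_pos":[0,0,-4],"yaw":0,"jaw":60},
  {"delta_pos":[0,0,-8],"yaw":0,"jaw":60},
  {"delta_pos":[0,0,-11],"yaw":0,"jaw":60},
  {"delta_pos":[0,0,-12],"yaw":0,"jaw":60},
  {"delta_pos":[0,0,-12],"yaw":0,"jaw":60},
  {"delta_pos":[0,0,-12],"yaw":0,"jaw":60},
  {"delta_pos":[0,0,-12],"yaw":0,"jaw":60},
])

```text
clock: 19.4
eef_pos: [521.0, -248.7, 129.5]
tcp_rot: [-3.139, -0.002, 1.791]
contact_force: [-0.2, 0.3, -1.1]
opening: 0.758
grasp_force: 45.0
```

```bash
python3 -c "
from h import *
rel([537,5,131],129)"
```

```text
clock 19.4 pos [ 521.  -248.7  129.5] xdir 102.61 F [-0.2  0.3 -1.1] op 0.758 gf 45.01814603805542 q6 -0.6679755809089886
-> delta cm [24.41  7.1  -0.13] yaw -0.4607
```

Emit:
play_rows([
  {"delta_pos":[3,0.9,0],"yaw":-0.08,"jaw":60},
  {"delta_pos":[7,2,0],"yaw":-0.16,"jaw":60},
  {"delta_pos":[11,3.1,0],"yaw":-0.24,"jaw":60},
  {"delta_pos":[15,4.3,0],"yaw":-0.32,"jaw":60},
  {"delta_pos":[19,5.4,0],"yaw":-0.4,"jaw":60},
  {"delta_pos":[22.5,6.4,0],"yaw":-0.46,"jaw":60},
  {"delta_pos":[24.5,7,0.5],"yaw":-0.46,"jaw":60},
  {"delta_pos":[24.5,7,1],"yaw":-0.46,"jaw":60},
])

```text
clock: 20.2
eef_pos: [536.3, 7.5, 119.7]
tcp_rot: [-3.14, -0.002, 2.254]
contact_force: [-0.4, -0.9, -1.5]
opening: 0.764
grasp_force: 45.0
```

Emit:
play_rows([
  {"delta_pos":[0,0,0.5],"yaw":0,"jaw":60},
  {"delta_pos":[0,0,1],"yaw":0,"jaw":60},
  {"delta_pos":[0,0,1.5],"yaw":0,"jaw":60},
  {"delta_pos":[0,0,1.5],"yaw":0,"jaw":60},
  {"delta_pos":[0,0,1.5],"yaw":0,"jaw":60},
  {"delta_pos":[0,0,1.5],"yaw":0,"jaw":60},
  {"delta_pos":[0,0,1.5],"yaw":0,"jaw":60},
  {"delta_pos":[0,0,1.5],"yaw":0,"jaw":60},
])

```text
clock: 21.0
eef_pos: [537.1, 5.1, 106.4]
tcp_rot: [3.141, 0.0, 2.251]
contact_force: [0.0, -0.2, -1.4]
opening: 0.754
grasp_force: 45.0
```

```bash
python3 - <<'E'
from h import *
rel([537,5,106],129)
s=r.sense();c=vision.calibration("wrist");im,dep=vision.grab_frame("wrist")
z=s["eef_pos"][2]+23.6;a=ortho(im,c,z,*s["eef_pos"][:2],30,400)
p=s["eef_pos"]
print([round(float(deep("wrist",proj("wrist",[p[0]+26*np.cos(t),p[1]+26*np.sin(t),z],c),dep,c)[2]-p[2]),1) for t in np.radians(range(0,360,40))])
b=ortho(im,c,z,*p[:2],55,400)
save("hovL.png",np.hstack([a,b]))
E
```

```text
clock 21.0 pos [537.1   5.1 106.4] xdir 128.96 F [ 0.  -0.2 -1.4] op 0.754 gf 44.97736215591431 q6 -0.6732107322856206
-> delta cm [-0.01 -0.01  0.04] yaw -0.0007
[22.4, 22.6, 22.4, 23.7, 21.7, 23.1, 22.9, 23.2, 22.5]
```

View pics/hovL.png

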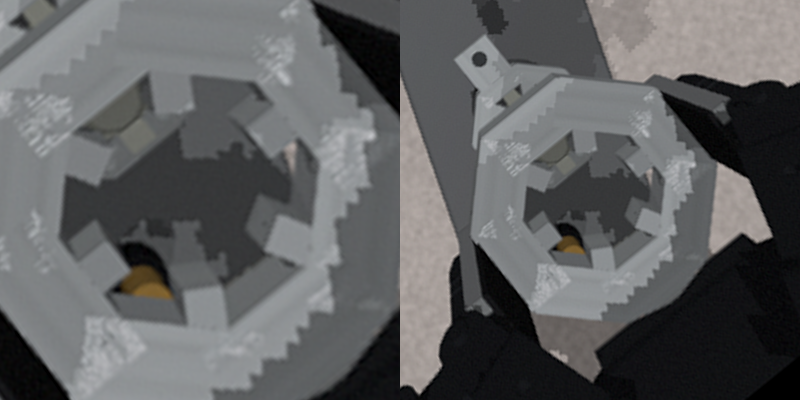

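In-hand hole centre is at (187,200), against (191,201) for the small plate, so a 0.5 mm correction; the angle is right. Descending the same way.

Emit:
play_rows([
  {"delta_pos":[-0.05,0.03,0.5],"yaw":0,"jaw":60},
  {"delta_pos":[-0.05,0.03,1.5],"yaw":0,"jaw":60},
  {"delta_pos":[-0.05,0.03,2.3],"yaw":0,"jaw":60},
  {"delta_pos":[-0.05,0.03,2.8],"yaw":0,"jaw":60},
  {"delta_pos":[-0.05,0.03,3.1],"yaw":0,"jaw":60},
  {"delta_pos":[-0.05,0.03,3.3],"yaw":0,"jaw":60},
  {"delta_pos":[-0.05,0.03,3.4],"yaw":0,"jaw":60},
  {"delta_pos":[-0.05,0.03,3.5],"yaw":0,"jaw":60},
])

```text
clock: 21.85
eef_pos: [537.7, 5.0, 71.2]
tcp_rot: [3.141, 0.0, 2.251]
contact_force: [-0.6, 0.1, -1.4]
opening: 0.761
grasp_force: 45.0
```

Emit:
play_rows([
  {"delta_pos":[0,0,0.15],"yaw":0,"jaw":60},
  {"delta_pos":[0,0,0.3],"yaw":0,"jaw":60},
  {"delta_pos":[0,0,0.45],"yaw":0,"jaw":60},
  {"delta_pos":[0,0,0.6],"yaw":0,"jaw":60},
  {"delta_pos":[0,0,0.75],"yaw":0,"jaw":60},
  {"delta_pos":[0,0,0.9],"yaw":0,"jaw":60},
  {"delta_pos":[0,0,1.05],"yaw":0,"jaw":60},
  {"delta_pos":[0,0,1.15],"yaw":0,"jaw":60},
])

```text
clock: 22.65
eef_pos: [537.5, 5.0, 59.5]
tcp_rot: [-3.142, -0.0, 2.251]
contact_force: [-0.0, 0.3, -0.9]
opening: 0.759
grasp_force: 45.0
```

Emit:
play_rows([
  {"delta_pos":[0,0,0.05],"yaw":0,"jaw":60},
  {"delta_pos":[0,0,0.1],"yaw":0,"jaw":60},
  {"delta_pos":[0,0,0.15],"yaw":0,"jaw":60},
  {"delta_pos":[0,0,0.2],"yaw":0,"jaw":60},
  {"delta_pos":[0,0,0.25],"yaw":0,"jaw":60},
  {"delta_pos":[0,0,0.3],"yaw":0,"jaw":60},
  {"delta_pos":[0,0,0.35],"yaw":0,"jaw":60},
  {"delta_pos":[0,0,0.35],"yaw":0,"jaw":60},
])

```text
clock: 23.45
eef_pos: [537.4, 5.0, 56.1]
tcp_rot: [-3.142, -0.0, 2.251]
contact_force: [0.0, -0.1, -1.0]
opening: 0.757
grasp_force: 45.0
```

Emit:
play_rows([
  {"delta_pos":[0,0,0.05],"yaw":0,"jaw":60},
  {"delta_pos":[0,0,0.1],"yaw":0,"jaw":60},
  {"delta_pos":[0,0,0.15],"yaw":0,"jaw":60},
  {"delta_pos":[0,0,0.2],"yaw":0,"jaw":60},
  {"delta_pos":[0,0,0.25],"yaw":0,"jaw":60},
  {"delta_pos":[0,0,0.3],"yaw":0,"jaw":60},
  {"delta_pos":[0,0,0.3],"yaw":0,"jaw":60},
  {"delta_pos":[0,0,0.3],"yaw":0,"jaw":60},
])

```text
clock: 24.25
eef_pos: [537.4, 5.0, 53.1]
tcp_rot: [-3.142, -0.0, 2.251]
contact_force: [0.5, -0.4, -1.5]
opening: 0.759
grasp_force: 45.0
```

Emit:
play_rows([
  {"delta_pos":[0,0,0.1],"yaw":0,"jaw":60},
  {"delta_pos":[0,0,0.2],"yaw":0,"jaw":60},
  {"delta_pos":[0,0,0.3],"yaw":0,"jaw":60},
  {"delta_pos":[0,0,0.4],"yaw":0,"jaw":60},
  {"delta_pos":[0,0,0.5],"yaw":0,"jaw":60},
  {"delta_pos":[0,0,0.6],"yaw":0,"jaw":60},
  {"delta_pos":[0,0,0.7],"yaw":0,"jaw":60},
  {"delta_pos":[0,0,0.7],"yaw":0,"jaw":60},
])

```text
clock: 25.05
eef_pos: [537.4, 5.0, 46.0]
tcp_rot: [-3.141, -0.0, 2.251]
contact_force: [-0.1, 0.2, -1.7]
opening: 0.761
grasp_force: 45.0
```

Emit:
play_rows([
  {"delta_pos":[0,0,0.03],"yaw":0,"jaw":60},
  {"delta_pos":[0,0,0.06],"yaw":0,"jaw":60},
  {"delta_pos":[0,0,0.1],"yaw":0,"jaw":60},
  {"delta_pos":[0,0,0.13],"yaw":0,"jaw":60},
  {"delta_pos":[0,0,0.17],"yaw":0,"jaw":60},
  {"delta_pos":[0,0,0.2],"yaw":0,"jaw":60},
  {"delta_pos":[0,0,0.2],"yaw":0,"jaw":60},
  {"delta_pos":[0,0,0.2],"yaw":0,"jaw":60},
])

```text
clock: 25.85
eef_pos: [537.4, 5.0, 44.1]
tcp_rot: [-3.142, -0.0, 2.251]
contact_force: [-0.0, -0.5, -2.1]
opening: 0.763
grasp_force: 45.0
```

Emit:
play_rows([
  {"delta_pos":[0,0,0.03],"yaw":0,"jaw":60},
  {"delta_pos":[0,0,0.06],"yaw":0,"jaw":60},
  {"delta_pos":[0,0,0.09],"yaw":0,"jaw":60},
  {"delta_pos":[0,0,0.12],"yaw":0,"jaw":60},
  {"delta_pos":[0,0,0.15],"yaw":0,"jaw":60},
  {"delta_pos":[0,0,0.18],"yaw":0,"jaw":60},
  {"delta_pos":[0,0,0.2],"yaw":0,"jaw":60},
  {"delta_pos":[0,0,0.2],"yaw":0,"jaw":60},
])

```text
clock: 26.65
eef_pos: [537.5, 4.9, 43.4]
tcp_rot: [3.141, 0.0, 2.251]
contact_force: [-4.7, 0.0, 17.2]
opening: 0.759
grasp_force: 46.7
```

Touchdown at 43.4 + 20 ≈ 63.5 mm with 17 N: home. Easing off, releasing and lifting.

Emit:
play_rows([
  {"delta_pos":[0,0,-0.1],"yaw":0,"jaw":60},
  {"delta_pos":[0,0,-0.1],"yaw":0,"jaw":60},
  {"delta_pos":[0,0,-0.1],"yaw":0,"jaw":97},
  {"delta_pos":[0,0,-0.1],"yaw":0,"jaw":97},
  {"delta_pos":[0,0,-0.1],"yaw":0,"jaw":97},
  {"delta_pos":[0,0,-0.1],"yaw":0,"jaw":97},
  {"delta_pos":[0,0,-0.1],"yaw":0,"jaw":97},
  {"delta_pos":[0,0,-0.1],"yaw":0,"jaw":97},
])

```text
clock: 27.45
eef_pos: [537.4, 5.0, 43.0]
tcp_rot: [-3.142, -0.0, 2.251]
contact_force: [0.9, 0.5, -0.3]
opening: 0.973
grasp_force: 0.0
```

Emit:
play_rows([
  {"delta_pos":[0,0,-1],"yaw":0,"jaw":100},
  {"delta_pos":[0,0,-3],"yaw":0,"jaw":100},
  {"delta_pos":[0,0,-7],"yaw":0,"jaw":100},
  {"delta_pos":[0,0,-11],"yaw":0,"jaw":100},
  {"delta_pos":[0,0,-14],"yaw":0,"jaw":100},
  {"delta_pos":[0,0,-14],"yaw":0,"jaw":100},
  {"delta_pos":[0,0,-14],"yaw":0,"jaw":100},
  {"delta_pos":[0,0,-14],"yaw":0,"jaw":100},
])

```text
clock: 28.25
eef_pos: [536.7, 4.9, 182.4]
tcp_rot: [-3.14, -0.001, 2.251]
contact_force: [0.4, 0.4, 0.8]
opening: 1.004
grasp_force: 0.0
```

```bash
python3 - <<'E'
from h import *
rel([537,5,106],129)
c,im,dep,o=look(("large_tab","small_tab"),60,(537,5))
for R_,z in((26,67),):
    print([round(float(deep("wrist",proj("wrist",[537+R_*np.cos(t),5+R_*np.sin(t),z],c),dep,c)[2]),1) for t in np.radians(range(0,360,30))])
save("final.png",ortho(im,c,67,537,5,55,400))
E
```

```text
clock 28.25 pos [536.7   4.9 182.4] xdir 128.96 F [0.4 0.4 0.8] op 1.004 gf 0.0 q6 -0.6735545717310983
-> delta cm [-0.02  0.04  7.64] yaw -0.0007
large_tab 0.55 [318.2 238.1] [559.8 -28.6  60. ] [558.1 -26.4  66.5]
small_tab 0.62 [318.2 155.1] [510.1  33.1  60. ] [510.5  32.6  55.3]
small_tab 0.22 [321.5 198.8] [537.7   3.7  60. ] [533.5   8.7  83.7]
[66.6, 66.3, 66.1, 66.4, 66.6, 67.6, 66.7, 65.6, 67.2, 66.7, 67.6, 66.3]
```

View pics/final.png

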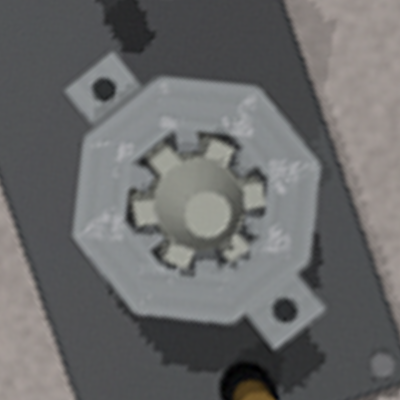

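The final view shows both plates home (large plate's metal top about 66.6 mm, even all round). The tabs are opposite each other at (104,90) and (285,310). Handing in.

```bash
python3 -c "
from rig import r
print(r.sign_off())"
```

```text
the job is handed in; nothing more can be done
None
```

Both plates are home and released: the smaller on the pedestal with its tab about 19° off the tall terminal's direction (the nearest spline), the larger on top with its tab opposite; the job is handed in at about 28 s, and no result was returned.

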